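# Rock the marble sorter's gate over and feed the empty chute

## Robot

A 6-joint arm with a two-finger parallel gripper is mounted at the origin on the work surface. World frame = base frame: x ahead of the robot, y to its left, z up, the work surface at z = 0. Lengths are in m, angles in degrees, forces in N, time in s.
With the tool pointing down it reaches from about 0.3 to 0.75 m from the base axis. Payload 8.5 kg.
Tool frame: the origin (TCP) lies on the centre line of the jaws, within the pads' length; the fingertips stand 14 mm ahead of it and the grasp point (between the pads) lies 5 mm behind it; z points along the fingers, y is the direction in which the jaws open and shut (so a half turn about z gives the same grasp; the last joint's range is limited). The gripper opens to 85 mm and grips with 20 to 120 N. Pads are 22 mm wide; open, the fingers measure 114 mm over their backs; the gripper's body (76 mm by 85 mm) begins 54 mm behind the grasp point. The pads swing forward as they close: fully open they stand 13 mm farther back than shut.
Start: joints at [60.602, 21.807, 74.336, -0, 83.858, -12.336], TCP at [0.161, 0.526, 0.245] pointing down, gripper open.
Joint ranges: [-178.18, 178.18], [-50.72, 133.34], [12.68, 142.11], [-81.47, 261.47], [9.98, 163.14], [-165.26, 165.26]. Speed limits (degrees/s): [136.94, 136.94, 180, 180, 180, 180].

## Interface

Orientations are given as a 3x3 rotation matrix whose columns are the frame's x, y, z axes.
In Python, from rig import env, optics, order, finder gives the robot as it stands.
- The arm moves only by the tool play_rows, never from a script. Its argument "commands" is a list of rows, each an object of numbers: "grip": the closure, from -1 (fully open) to 1 (shut); "x", "y", "z": the shift along the tool's x, y, z in m; "rx", "ry", "rz": the turn, a rotation vector about the tool's x, y, z in rad. A call has 1 to 12 rows; each row shifts and turns the commanded pose from where the row before left it, along the tool's axes as they then stand; what a row does not reach is not made up. A row lasts 1/8 s, in which the tool goes at most 62.5 mm and 10.7 degrees, less where a joint would pass 70% of its speed; a pose out of reach is approached as far as the arm can. A call is refused whole if a number of a shift passes 0.0625 or a number of a turn 0.188, either way. A call with a gripper value outside its range is refused whole. The fingers move at their own pace and stop on an object; "squeeze" is the grip in N (left out, the last holds). Time passes only in rows, so rows that do not move let the fingers close. It gives the time, the measured TCP pose, the force and the opening at its end, in the units of the state.
- env.observe(): the state, without advancing time (a new reading comes with each control period).
- optics.get_image(name): name is "scene" or "top" or "wrist"; returns a dict with "color" (480x640x3 uint8, blue, green, red), "range_z" (480x640 float32, m along the optical axis (not along the pixel's ray), 0 where there is no reading), "fov_y" (degrees; the focal length in pixels is half the picture's height over the tangent of half this angle, whatever the lens; pixels are square), "cx", "cy" (the principal point, pixels), "cam_to_world" (4x4, takes a point from camera to world coordinates). Camera axes: x right, y down, z forward; pixel columns grow to the right and rows downward; lengths in m; the calibration is good to about 2 mm. A picture is of the moment at which its call begins.
- order.close_job(): hands the job in, once; it reports no verdict.
Trained networks look in the newest picture that a camera, given by its name, has taken for a name from the list of things; names that differ only in an ending like _2 or _b are one class to them, and where a whole thing is asked for, a point or a joint stands for the part that bears it (a point fixed in the world has none). Each returns a list of dicts, best first, with "conf" (0 to 1); they miss things now and then, are a little off and sometimes report something else, mostly with a low value. They report only what shows in the picture. A call takes as long as a camera call. They do not tell look-alikes from the thing itself.
- finder.boxes_of(camera, thing): "point" ([x, y, z] in m, in world coordinates, good to about 4 mm: the middle of the surface that is visible of it).
The state is a dict: "time_s": time; "q": joint angles; "qvel": joint speeds; "joint_efforts": joint torques, N m; "position": TCP position; "tool_rot": TCP orientation; "ft_force": force on the tool from outside, world axes, zero at the start; "wrist_torque": the same for the moment, N m; "grip_width": finger opening in m.
Only numpy, scipy, OpenCV 4.12 (cv2) and the standard library are available. Lean on these libraries where they do the work, as an engineer would, in place of code of your own. Each camera call takes 0.05 s, during which the arm holds its last target.

## Task

The seesaw gate of the glass workshop's marble sorter is tipped towards the chute that already holds a marble. With a fingertip press the raised end down until the gate is fully over to the other side, then push the two marbles waiting on the feed rail off its end, so that both roll by themselves over the gate and come to rest in the empty chute. Do not pick marbles up or touch them once they have left the rail, and leave the marble already sorted and the other things on the bench where they are.

Things in the scene. Friction and masses are not known exactly. Their poses are not given: they have to be found in the camera images.
- sorter: marble sorter: plywood T-shaped stand fixed to the bench, 460 mm wide (y) by 205 mm deep (x). Origin on the bench surface (z = 0) under the gate's pivot; x points away from the robot (yaw within 0.3 rad), y to the robot's left, z up. Places given below as x, y, z are in this frame, in mm
- marble_rail_end (a point): middle of the end of the feed rail (x = -31, y = 0, z = 110), where marbles drop onto the middle of the gate. The rail is a wooden channel along x, from its open near end at x = -165 to here, inside 40 wide, walls 4 thick with tops at z = 115. Floor at z = 107 at x = -95 (the dip where the marbles wait), rising 3 degrees both ways
- right_chute (a point): on the floor of the empty right-hand chute (0, -190, 36): a wooden trough, inside 47 wide, sloping 10 degrees outwards from z = 52 at y = -100 to z = 30 at its end wall at y = -225; side walls up to z = 70, end wall z = 80
- left_chute (a point): on the floor of the left-hand chute (0, 190, 36), the mirror image, which already holds a marble
- gate (a joint): tilt of the seesaw gate, rad: +0.22 (stop) = right end fully down, feeding the right-hand chute; -0.22 (stop) = left end down. Starts at -0.22 to -0.15. Held by pivot friction (about 1 N at a tab), it stays where it is left. An aluminium trough 220 mm long (y), 54 wide; pivot along x at z = 80, floor 5 above it, near wall 17, far wall 20 (55 as backstop in the middle 90 mm)
- right_tab (a point): centre of the top face of the press tab at the gate's right end (sorter -y), which starts raised: a flat aluminium plate sticking out from the far (+x) side of the trough, x = 26 to 74, 40 mm wide (y = -75 to -115), 4 mm thick. The point is 52 mm beyond and 95 mm right of the pivot; its height goes from about z = 105 (gate at -0.22) to z = 64 (gate at +0.22)
- left_tab (a point): centre of the top face of the same tab at the gate's left end (sorter +y), which starts low
- marble_a_center (a point): centre of a solid dark glass marble, 36 mm diameter, about 60 g, polished and slippery (friction about 0.2), waiting on the feed rail, the one nearer to the gate (about x = -77, z = 126)
- marble_b_center (a point): centre of the second, equal marble, touching the first on its robot side (about x = -113, z = 126)
- marble_old_center (a point): centre of an equal marble already sorted, at the outer end of the left-hand chute (sorter y = +207, z = 51); stays there
- jar: bystander: small closed jar, 54 mm diameter, 62 mm high, loose, beside the feed rail on its left; origin at its underside
- brass_rest: bystander: brass rod rest, round foot 44 mm with two upright prongs, 60 mm high, loose, beside the feed rail on its right; origin at its underside
- paddle: bystander: graphite paddle with a wooden handle, 245 mm long, 24 mm high, loose on the bench at the right; origin at its underside
- tweezers: bystander: steel tweezers, 165 mm long, 12 mm high, loose beyond the sorter; origin at its underside
- bauble: bystander: glass ball ornament 74 mm across on a cork foot, 92 mm high, loose at the right; origin at its underside
- roller_stand: bystander: rod stand, round blue foot 120 mm across, brass post, two wooden rollers, 182 mm high, loose at the left; origin at its underside
Mind the look-alikes: they are no part of the job. What is shaped like the part that bears marble_b_center but blue or yellow is not meant.

How it is judged (in metres and radians):
On the way:
1. the gate is fully over to the right while both marbles still wait on the rail (value of joint gate above 0.18 rad and x of each of marble_a_center, marble_b_center in the frame of sorter below -0.04 m and height (world z) of each of marble_a_center, marble_b_center above 0.115 m), for 0.2 s.
At the end, for the whole second after the job is handed in: The gate is over to the right (tilt above 0.18 rad of 0.22) and both marbles from the rail lie at rest (under 0.05 m/s) in the right-hand chute, off the gate (sorter y between -225 and -140 mm, within 30 mm of the chute's centre line, centres lower than 80 mm) (value of joint gate above 0.18 rad and y of marble_a_center in the frame of sorter between -0.225 and -0.14 m and x of marble_a_center in the frame of sorter between -0.03 and 0.03 m and height (world z) of each of marble_a_center, marble_b_center below 0.08 m and y of marble_b_center in the frame of sorter between -0.225 and -0.14 m and x of marble_b_center in the frame of sorter between -0.03 and 0.03 m and linear speed of each of marble_a, marble_b below 0.05 m/s); the robot touches nothing.
It fails at once if a marble is lifted (centre above 155 mm) (height (world z) of any of marble_a_center, marble_b_center above 0.155 m).
It fails at once if a marble is touched by the robot after it has left the rail ((contact force between the arm and marble_a above 0.3 N and height (world z) of marble_a_center below 0.095 m) or (contact force between the arm and marble_b above 0.3 N and height (world z) of marble_b_center below 0.095 m) or (contact force between the fingers and marble_a above 0.3 N and height (world z) of marble_a_center below 0.095 m) or (contact force between the fingers and marble_b above 0.3 N and height (world z) of marble_b_center below 0.095 m)).
It fails at once if the marble already sorted is moved by more than 20 mm (distance of marble_old_center from where it was at the start of the episode above 0.02 m).
It fails at once if a bystander is moved by more than 20 mm (distance of any of jar, brass_rest, paddle, tweezers, bauble, roller_stand from where it was at the start of the episode above 0.02 m).
It also fails if it takes over 45 s, if anything falls off the work surface, if the arm or the gripper's body presses on something with over 40 N, if the wrist force passes 120 N, or if a joint passes its speed limit or range.

## Working session

There is one attempt and no reset: what is moved stays moved. The work goes in short steps, Python scripts to look and compute and a tool call to move; the robot and the scene stay as the last step left them, time stands still between calls to the robot, and variables do not carry over. Pictures are saved under pics/ and viewed, and the job is handed in when it is done.

Besides the shell and the picture viewer there is one more tool, called after "Call:" as name(argument=value, ...) on one line, values as JSON. play_rows: Moves the arm, as the interface text tells. Its arguments: {"type":"object","properties":{"commands":{"type":"array"},"squeeze":{"type":"number"}},"required":["commands"]}

```bash
mkdir -p pics; ls; python3 - <<'E'
from rig import env, optics, order, finder
import cv2
s=env.observe(); print(s)
for n in ["scene","top","wrist"]:
    im=optics.get_image(n); cv2.imwrite(f"pics/{n}0.png",im["color"]); print(n,im["fov_y"],im["cx"],im["cy"],im["cam_to_world"].round(3).tolist())
for n in ["scene","top"]:
    for t in ["sorter","right_tab","left_tab","marble_a_center","marble_b_center","marble_old_center","gate","jar","brass_rest","bauble","roller_stand","paddle","tweezers"]:
        print(n,t,[(round(d["conf"],2),[round(float(v),3) for v in d["point"]]) for d in finder.boxes_of(n,t)][:4])
E
```

```text
pics
{'time_s': 0.0, 'q': array([ 6.06026097e+01,  2.18423806e+01,  7.43868233e+01, -1.02079604e-04,
        8.38567875e+01, -1.23354477e+01]), 'qvel': array([-0.10760132, -0.01760688,  0.06868483,  0.04145558, -0.04055192,
       -0.072312  ]), 'joint_efforts': array([-2.08741170e-03, -4.48474431e+01, -2.31262672e+01, -3.76320686e-04,
        4.96835259e-03,  5.15467229e-05]), 'position': array([0.16123282, 0.52554557, 0.24468654]), 'tool_rot': array([[-9.55988053e-01,  2.93404674e-01, -7.35161957e-04],
       [ 2.93405422e-01,  9.55987210e-01, -1.30844998e-03],
       [ 3.18900089e-04, -1.46656305e-03, -9.99998874e-01]]), 'ft_force': array([-0.35345951,  0.26270724, -0.04192335]), 'wrist_torque': array([-0.00665506, -0.04091461,  0.01806995]), 'grip_width': 0.08532826052575276}
scene 50.399569788695345 318.95386837917357 243.67466635253297 [[0.241, 0.795, -0.557, 1.155], [0.97, -0.196, 0.141, -0.135], [0.003, -0.574, -0.819, 0.992], [0.0, 0.0, 0.0, 1.0]]
top 45.857721885886654 314.5133467097105 232.4932175134918 [[0.025, -0.986, 0.167, 0.339], [-1.0, -0.026, -0.006, 0.024], [0.011,
[... 1040 characters left out ...]
0.005, 0.064])]
top right_tab [(0.73, [0.605, -0.004, 0.091])]
top left_tab [(0.92, [0.608, -0.003, 0.086])]
top marble_a_center [(0.64, [0.519, 0.018, 0.136]), (0.51, [0.485, 0.021, 0.138])]
top marble_b_center [(0.8, [0.483, 0.022, 0.138]), (0.67, [0.426, 0.141, 0.029]), (0.57, [0.35, 0.039, 0.032])]
top marble_old_center []
top gate [(0.56, [0.611, -0.01, 0.085]), (0.42, [0.637, 0.197, 0.064])]
top jar [(0.67, [0.513, 0.161, 0.061])]
top brass_rest [(0.68, [0.474, -0.132, 0.011]), (0.61, [0.521, 0.018, 0.136])]
top bauble [(0.8, [0.638, -0.427, 0.069])]
top roller_stand [(0.78, [0.647, 0.423, 0.023])]
top paddle [(0.66, [0.439, -0.408, 0.014])]
top tweezers [(0.55, [0.735, 0.004, 0.009])]
```

View pics/scene0.png

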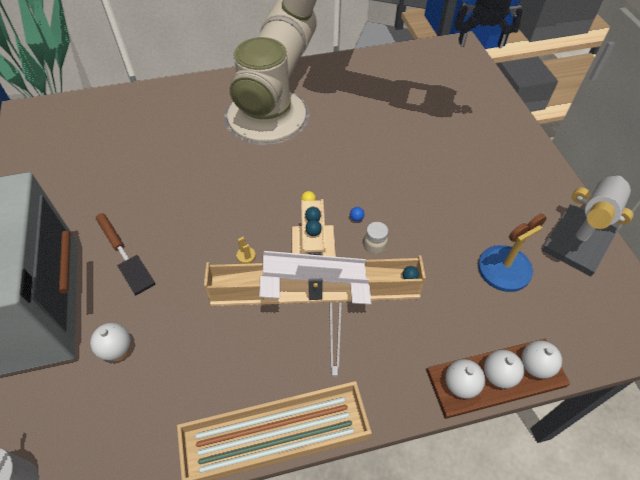

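View pics/top0.png

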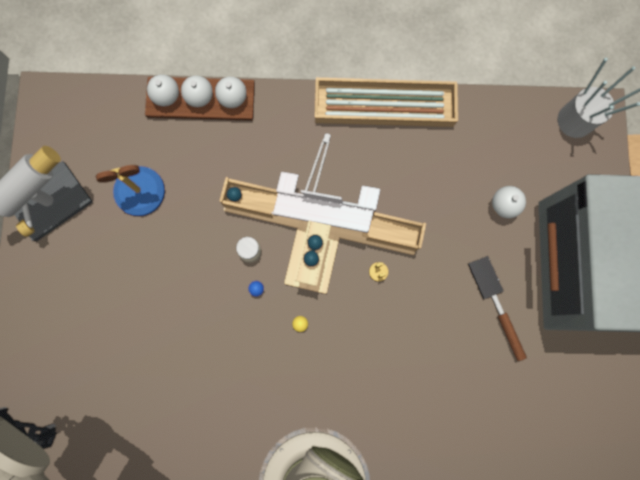

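```bash
cat > h.py <<'E'
from rig import env, optics, order, finder
import numpy as np, cv2
from scipy.optimize import least_squares
def cloud(n):
    im=optics.get_image(n); d=im["range_z"]; f=240/np.tan(np.radians(im["fov_y"]/2))
    v,u=np.mgrid[0:480,0:640]
    P=np.stack([(u-im["cx"])/f*d,(v-im["cy"])/f*d,d],-1)
    T=im["cam_to_world"]; W=P@T[:3,:3].T+T[:3,3]; W[d<=0]=np.nan
    return im,W,T[:3,3]
E
python3 - <<'E'
from h import *
C={}
for n in ["scene","top"]:
    im,W,o=cloud(n); hsv=cv2.cvtColor(im["color"],cv2.COLOR_BGR2HSV)
    np.savez(f"c_{n}.npz",W=W,c=im["color"],o=o)
    for nm,g in [("a",(.53,.015,.126)),("b",(.49,.02,.126)),("old",(.64,.197,.051))]:
        D=W-np.array(g)
        m=(np.linalg.norm(D,axis=-1)<.04)&(im["color"].max(-1)<110)
        if nm!="old": m&=W[...,2]>.118
        p=W[m]
        if len(p)<10: print(n,nm,len(p));continue
        w0=p.mean(0)
        r=least_squares(lambda c:np.linalg.norm(p-c,axis=1)-.018,w0-[0,0,.01],loss="soft_l1",f_scale=.002)
        print(n,nm,len(p),w0.round(4),r.x.round(4),r.cost)
    # image heightmap
    X,Y,Z=W[...,0],W[...,1],W[...,2]
    H=np.zeros((400,600,3),np.uint8)
    m=(X>.4)&(X<.8)&(abs(Y)<.3)&(Z>.02)
    i=((.8-X[m])*1000).astype(int);j=((.3-Y[m])*1000).astype(int)
    col=cv2.applyColorMap(np.clip(Z[m]*1700,0,255).astype(np.uint8)[:,None],cv2.COLORMAP_JET)[:,0]
    for a,b,c in zip(i,j,col): H[max(a-1,0):a+1,max(b-1,0):b+1]=c
    cv2.imwrite(f"pics/h_{n}.png",H)
E
```

```text
scene a 280 [0.5196 0.0122 0.1342] [0.5183 0.0121 0.1268] 0.0010379652210063782
scene b 227 [0.501  0.0164 0.1365] [0.5045 0.0181 0.1457] 0.0012934282748094713
scene old 225 [0.6422 0.2007 0.062 ] [0.6387 0.2007 0.0517] 0.0007250603369892265
top a 190 [0.514  0.0168 0.1387] [0.5187 0.0163 0.1267] 0.0005453569551830718
top b 300 [0.4969 0.02   0.1388] [0.4946 0.0206 0.1323] 0.0025416805527280245
top old 200 [0.6372 0.2045 0.0612] [0.6383 0.2044 0.0521] 0.0005420406167738395
```

View pics/h_top.png

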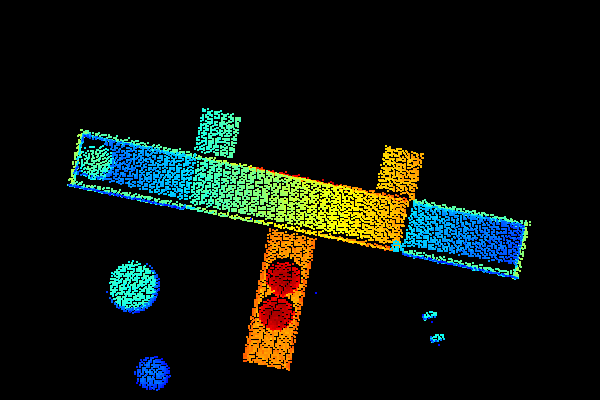

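View pics/h_scene.png

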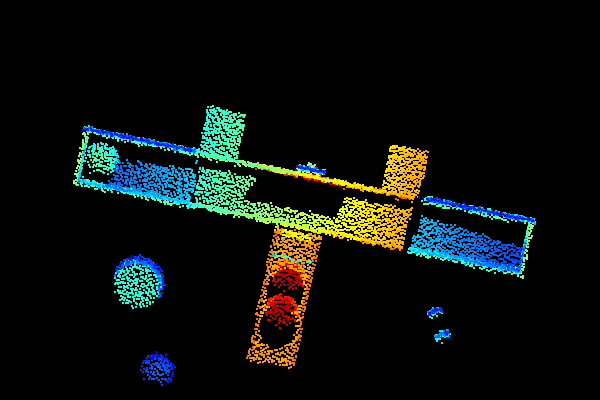

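```bash
python3 - <<'E'
import numpy as np,cv2
for n in ["scene","top"]:
    W=np.load(f"c_{n}.npz")["W"].reshape(-1,3); W=W[np.isfinite(W).all(1)]
    yaw=-0.2; o=np.array([.6,0])
    for k in range(4):
        c,s=np.cos(yaw),np.sin(yaw); L=(W[:,:2]-o)@np.array([[c,-s],[s,c]]); z=W[:,2]
        # tab+chute ends
        ends=(abs(L[:,1])<.25)&(abs(L[:,1])>.125)&(abs(L[:,0])<.045)&(z>.06)&(z<.09)
        r=cv2.minAreaRect(L[ends].astype(np.float32)); b=cv2.boxPoints(r)
        rail=(abs(L[:,1])<.035)&(L[:,0]<-.045)&(L[:,0]>-.2)&(z>.1)
        r2=cv2.minAreaRect(L[rail].astype(np.float32))
        a=np.radians(r[2]); a=(a+np.pi/4)%(np.pi/2)-np.pi/4
        a2=np.radians(r2[2]); a2=(a2+np.pi/4)%(np.pi/2)-np.pi/4
        R=np.array([[c,-s],[s,c]])
        o=o+R@np.array(r[0]); yaw+=a
        print(n,o.round(4),round(yaw,4),"ends size",np.round(r[1],4),"rail",np.round(r2[0],4),np.round(r2[1],4),round(a2,4))
    c,s=np.cos(yaw),np.sin(yaw); L=(W[:,:2]-o)@np.array([[c,-s],[s,c]])
    for sg in (1,-1):
        t=(L[:,0]>.035)&(L[:,0]<.09)&(abs(L[:,1]-sg*.095)<.04)&(z>.045)
        print("tab",sg,L[t].min(0).round(4),L[t].max(0).round(4),np.median(z[t]))
    t=(abs(L[:,0])<.02)&(abs(L[:,1])<.1)&(z>.05)&(z<.12)
    p=np.polyfit(L[t,1],z[t],1);print("gate tilt",-np.arctan(p[0]),"mid",p[1])
E
```

```text
scene [ 0.5976 -0.0041] -0.2047 ends size [0.4604 0.0615] rail [-0.1071 -0.0043] [0.1237 0.048 ] 0.0015
scene [ 0.5976 -0.0041] -0.2047 ends size [0.0614 0.4604] rail [-0.1062 -0.0003] [0.1225 0.048 ] 0.007
scene [ 0.5976 -0.0041] -0.2047 ends size [0.0614 0.4604] rail [-0.1063 -0.0003] [0.1221 0.048 ] 0.007
scene [ 0.5976 -0.0041] -0.2047 ends size [0.0614 0.4604] rail [-0.1063 -0.0003] [0.1221 0.048 ] 0.007
tab 1 [0.0351 0.0739] [0.0755 0.1132] 0.06520744003506573
tab -1 [ 0.035  -0.1122] [ 0.075 -0.074] 0.10354738778888711
gate tilt 0.20380652193829105 mid 0.0843199802999467
top [5.956e-01 4.000e-04] -0.2054 ends size [0.4605 0.059 ] rail [-1.071e-01 -1.000e-04] [0.048  0.1242] -0.0044
top [5.956e-01 4.000e-04] -0.2054 ends size [0.059  0.4605] rail [-1.05e-01 -1.00e-04] [0.1198 0.048 ] 0.0009
top [5.956e-01 4.000e-04] -0.2054 ends size [0.4605 0.059 ] rail [-1.05e-01 -1.00e-04] [0.1198 0.048 ] 0.0009
top [5.956e-01 4.000e-04] -0.2054 ends size [0.4605 0.059 ] rail [-1.05e-01 -1.00e-04] [0.1198 0.048 ] 0.0009
tab 1 [0.0351 0.074 ] [0.0754 0.1137] 0.06569777555613554
tab -1 [ 0.0351 -0.112 ] [ 0.0744 -0.0725] 0.10396064960768014
gate tilt 0.2020489342720447 mid 0.08520256943194288
```

Call:
play_rows(commands=[{"grip": 1,"rz": -0.0925},{"grip": 1,"x": -0.04,"y": -0.035},{"grip": 1,"x": -0.04,"y": -0.035},{"grip": 1,"x": -0.04,"y": -0.035},{"grip": 1,"x": -0.04,"y": -0.035},{"grip": 1,"x": -0.04,"y": -0.035},{"grip": 1,"x": -0.04,"y": -0.035},{"grip": 1,"x": -0.04,"y": -0.035},{"grip": 1,"x": -0.04,"y": -0.035},{"grip": 1,"x": -0.04,"y": -0.035},{"grip": 1,"x": -0.04,"y": -0.035},{"grip": 1}], squeeze=20)

```text
invalid input at $.commands[0]: expected keys grip, x, y, z, rx, ry, rz
```

All keys needed.

Call:
play_rows(commands=[{"grip": 1,"x": 0,"y": 0,"z": 0,"rx": 0,"ry": 0,"rz": -0.0925},{"grip": 1,"x": -0.04,"y": -0.035,"z": 0,"rx": 0,"ry": 0,"rz": 0},{"grip": 1,"x": -0.04,"y": -0.035,"z": 0,"rx": 0,"ry": 0,"rz": 0},{"grip": 1,"x": -0.04,"y": -0.035,"z": 0,"rx": 0,"ry": 0,"rz": 0},{"grip": 1,"x": -0.04,"y": -0.035,"z": 0,"rx": 0,"ry": 0,"rz": 0},{"grip": 1,"x": -0.04,"y": -0.035,"z": 0,"rx": 0,"ry": 0,"rz": 0},{"grip": 1,"x": -0.04,"y": -0.035,"z": 0,"rx": 0,"ry": 0,"rz": 0},{"grip": 1,"x": -0.04,"y": -0.035,"z": 0,"rx": 0,"ry": 0,"rz": 0},{"grip": 1,"x": -0.04,"y": -0.035,"z": 0,"rx": 0,"ry": 0,"rz": 0},{"grip": 1,"x": -0.04,"y": -0.035,"z": 0,"rx": 0,"ry": 0,"rz": 0},{"grip": 1,"x": -0.04,"y": -0.035,"z": 0,"rx": 0,"ry": 0,"rz": 0},{"grip": 1,"x": 0,"y": 0,"z": 0,"rx": 0,"ry": 0,"rz": 0}], squeeze=20)

```text
time_s: 3.05
position: [0.4833, 0.099, 0.2449]
tool_rot: [[-0.978, 0.208, -0.0], [0.208, 0.978, -0.0], [-0.0, -0.0, -1.0]]
ft_force: [-0.7, -0.2, 1.3]
grip_width: 0.0001
```

```bash
cat >> h.py <<'E'
O=np.array([.5966,-.002]);YAW=-.205
def st():
    s=env.observe();c,sn=np.cos(YAW),np.sin(YAW);p=s["position"]
    print("t",round(s["time_s"],2),"world",p.round(4),"sorterxy",((p[:2]-O)@np.array([[c,-sn],[sn,c]])).round(4),"z",p[2].round(4),"tip",(p[2]-.014).round(4),"F",s["ft_force"].round(2),"w",s["grip_width"].round(4))
    print("xax yaw err",np.degrees(np.arctan2(-s["tool_rot"][1,0],-s["tool_rot"][0,0])-YAW).round(2),"zax",s["tool_rot"][:,2].round(3))
E
python3 - <<'E'
from h import *
st()
im,W,o=cloud("wrist");cv2.imwrite("pics/w1.png",im["color"]);np.savez("c_wrist.npz",W=W,c=im["color"],o=o)
E
```

```text
Traceback (most recent call last):
  File "h.py", line 13, in st
    print("t",round(s["time_s"],2),"world",p.round(4),"sorterxy",((p[:2]-O)@np.array([[c,-sn],[sn,c]])).round(4),"z",p[2].round(4),"tip",(p[2]-.014).round(4),"F",s["ft_force"].round(2),"w",s["grip_width"].round(4))
                                                                                                                                                                                             ^^^^^^^^^^^^^^^^^^^^^
AttributeError: 'float' object has no attribute 'round'
```

```bash
sed -i 's/s\["grip_width"\].round(4)/round(s["grip_width"],4)/' h.py
python3 - <<'E'
from h import *
st()
im,W,o=cloud("wrist");cv2.imwrite("pics/w1.png",im["color"]);np.savez("c_wrist.npz",W=W,c=im["color"],o=o)
W=W.reshape(-1,3); W=W[np.isfinite(W).all(1)]
c,s=np.cos(YAW),np.sin(YAW);L=(W[:,:2]-O)@np.array([[c,-s],[s,c]]);z=W[:,2]
rail=(abs(L[:,1])<.035)&(L[:,0]<-.045)&(L[:,0]>-.2)&(z>.1)&(z<.15)
if rail.sum()>50:
    r=cv2.minAreaRect(L[rail].astype(np.float32));print(r)
t=(L[:,0]>.035)&(L[:,0]<.09)&(abs(L[:,1]+.095)<.04)&(z>.045)&(z<.15)
if t.any(): print(L[t].min(0),L[t].max(0),np.median(z[t]))
E
```

```text
t 3.05 world [0.4833 0.099  0.2449] sorterxy [-0.1315  0.0758] z 0.2449 tip 0.2309 F [-0.69 -0.18  1.33] w 0.0001
xax yaw err -0.26 zax [-0. -0. -1.]
((-0.10513241589069366, -0.0006262250244617462), (0.048776544630527496, 0.12028306722640991), 89.96444702148438)
```

View pics/w1.png

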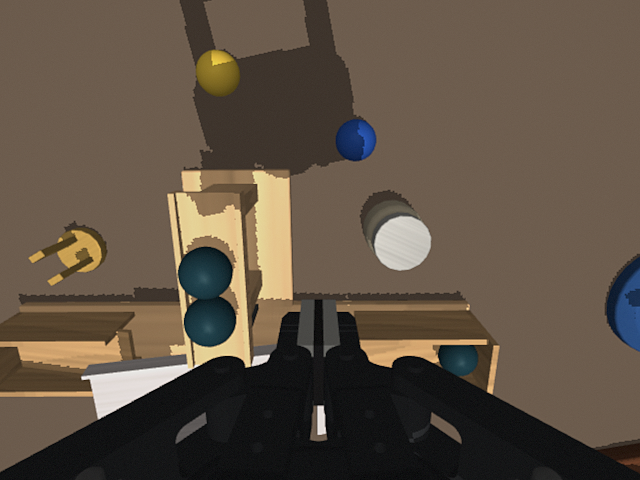

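Call:
play_rows(commands=[{"grip": 1,"x": -0.038,"y": -0.034,"z": 0,"rx": 0,"ry": 0,"rz": 0},{"grip": 1,"x": -0.038,"y": -0.034,"z": 0,"rx": 0,"ry": 0,"rz": 0},{"grip": 1,"x": -0.038,"y": -0.034,"z": 0,"rx": 0,"ry": 0,"rz": 0},{"grip": 1,"x": -0.038,"y": -0.034,"z": 0,"rx": 0,"ry": 0,"rz": 0},{"grip": 1,"x": -0.038,"y": -0.035,"z": 0,"rx": 0,"ry": 0,"rz": 0},{"grip": 1,"x": 0,"y": 0,"z": 0.03,"rx": 0,"ry": 0,"rz": 0},{"grip": 1,"x": 0,"y": 0,"z": 0.03,"rx": 0,"ry": 0,"rz": 0},{"grip": 1,"x": 0,"y": 0,"z": 0.03,"rx": 0,"ry": 0,"rz": 0},{"grip": 1,"x": 0,"y": 0,"z": 0.01,"rx": 0,"ry": 0,"rz": 0},{"grip": 1,"x": 0,"y": 0,"z": 0,"rx": 0,"ry": 0,"rz": 0}])

```text
time_s: 4.35
position: [0.6328, -0.1038, 0.1456]
tool_rot: [[-0.979, 0.203, -0.0], [0.203, 0.979, 0.0], [0.0, 0.0, -1.0]]
ft_force: [0.1, 0.1, 0.5]
grip_width: -0.0
```

```bash
python3 - <<'E'
from h import *
st()
im,W,o=cloud("scene");cv2.imwrite("pics/s2.png",cv2.resize(im["color"][180:340,200:440],None,fx=3,fy=3))
E
```

```text
t 4.35 world [ 0.6328 -0.1038  0.1456] sorterxy [ 0.0562 -0.0923] z 0.1456 tip 0.1316 F [0.12 0.09 0.51] w -0.0
xax yaw err 0.03 zax [-0.  0. -1.]
```

View pics/s2.png

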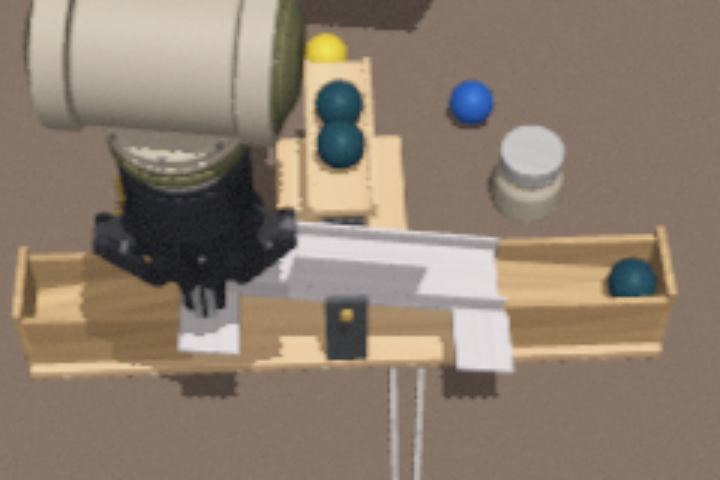

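Call:
play_rows(commands=[{"grip": 1,"x": -0.006,"y": -0.007,"z": 0,"rx": 0,"ry": 0,"rz": 0},{"grip": 1,"x": 0,"y": 0,"z": 0.015,"rx": 0,"ry": 0,"rz": 0},{"grip": 1,"x": 0,"y": 0,"z": 0.01,"rx": 0,"ry": 0,"rz": 0},{"grip": 1,"x": 0,"y": 0,"z": 0.008,"rx": 0,"ry": 0,"rz": 0},{"grip": 1,"x": 0,"y": 0,"z": 0.008,"rx": 0,"ry": 0,"rz": 0},{"grip": 1,"x": 0,"y": 0,"z": 0.008,"rx": 0,"ry": 0,"rz": 0},{"grip": 1,"x": 0,"y": 0,"z": 0,"rx": 0,"ry": 0,"rz": 0}])

```text
time_s: 5.28
position: [0.637, -0.1124, 0.0955]
tool_rot: [[-0.979, 0.204, -0.001], [0.204, 0.979, 0.001], [0.001, 0.0, -1.0]]
ft_force: [-0.0, -0.4, -0.8]
grip_width: -0.0004
```

```bash
python3 - <<'E'
from h import *
st()
im,W,o=cloud("scene");cv2.imwrite("pics/s3.png",cv2.resize(im["color"][180:340,200:440],None,fx=3,fy=3))
E
```

```text
t 5.28 world [ 0.637  -0.1124  0.0955] sorterxy [ 0.062  -0.0999] z 0.0955 tip 0.0815 F [-0.02 -0.41 -0.77] w -0.0004
xax yaw err -0.01 zax [-0.001  0.001 -1.   ]
```

View pics/s3.png

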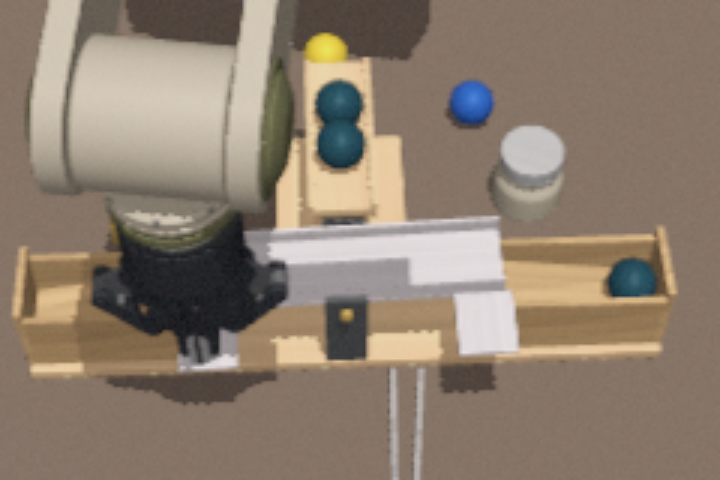

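Call:
play_rows(commands=[{"grip": 1,"x": 0,"y": 0,"z": 0.006,"rx": 0,"ry": 0,"rz": 0},{"grip": 1,"x": 0,"y": 0,"z": 0.006,"rx": 0,"ry": 0,"rz": 0},{"grip": 1,"x": 0,"y": 0,"z": 0.004,"rx": 0,"ry": 0,"rz": 0},{"grip": 1,"x": 0,"y": 0,"z": 0,"rx": 0,"ry": 0,"rz": 0}])

```text
time_s: 5.82
position: [0.637, -0.1126, 0.0798]
tool_rot: [[-0.979, 0.204, -0.001], [0.204, 0.979, 0.0], [0.001, 0.0, -1.0]]
ft_force: [0.1, 0.4, -0.1]
grip_width: -0.0001
```

Call:
play_rows(commands=[{"grip": 1,"x": 0,"y": 0,"z": 0.002,"rx": 0,"ry": 0,"rz": 0},{"grip": 1,"x": 0,"y": 0,"z": 0,"rx": 0,"ry": 0,"rz": 0}])

```text
time_s: 6.08
position: [0.6372, -0.1126, 0.0784]
tool_rot: [[-0.979, 0.204, 0.0], [0.204, 0.979, -0.0], [-0.0, 0.0, -1.0]]
ft_force: [0.6, 0.3, -0.0]
grip_width: 0.0002
```

Call:
play_rows(commands=[{"grip": 1,"x": 0,"y": 0,"z": 0.002,"rx": 0,"ry": 0,"rz": 0},{"grip": 1,"x": 0,"y": 0,"z": 0,"rx": 0,"ry": 0,"rz": 0}])

```text
time_s: 6.32
position: [0.6374, -0.1126, 0.0779]
tool_rot: [[-0.979, 0.204, 0.001], [0.204, 0.979, -0.001], [-0.001, -0.0, -1.0]]
ft_force: [-3.9, 0.9, 10.8]
grip_width: 0.0
```

```bash
cat >> h.py <<'E'
def tilt(n="scene"):
    im,W,o=cloud(n)
    W=W.reshape(-1,3); W=W[np.isfinite(W).all(1)]
    c,s=np.cos(YAW),np.sin(YAW);L=(W[:,:2]-O)@np.array([[c,-s],[s,c]]);z=W[:,2]
    for lab,a,b in (("L",.03,.105),("all",-.1,.1)):
        t=(abs(L[:,0])<.015)&(L[:,1]>a)&(L[:,1]<b)&(z>.05)&(z<.12)
        p=np.polyfit(L[t,1],z[t],1);r=z[t]-np.polyval(p,L[t,1]);print(n,lab,"tilt",np.arctan(p[0]).round(4),t.sum(),"res",r.std().round(4))
    t=(L[:,0]>.035)&(L[:,0]<.07)&(abs(L[:,1]-.095)<.015)&(z>.045)
    print("ltab z",np.median(z[t]))
    return im,W
E
python3 - <<'E'
from h import *
st(); im,W=tilt("scene"); tilt("top")
cv2.imwrite("pics/s4.png",cv2.resize(im["color"][180:340,200:440],None,fx=3,fy=3))
E
```

```text
t 6.33 world [ 0.6374 -0.1126  0.0779] sorterxy [ 0.0625 -0.1   ] z 0.0779 tip 0.0639 F [-3.87  0.86 10.8 ] w 0.0
xax yaw err -0.01 zax [ 0.001 -0.001 -1.   ]
scene L tilt 0.2235 414 res 0.0017
scene all tilt 0.2191 519 res 0.0017
ltab z 0.10633339054964441
top L tilt 0.2296 457 res 0.0025
top all tilt 0.2238 721 res 0.0025
ltab z 0.10638584202290557
```

View pics/s4.png

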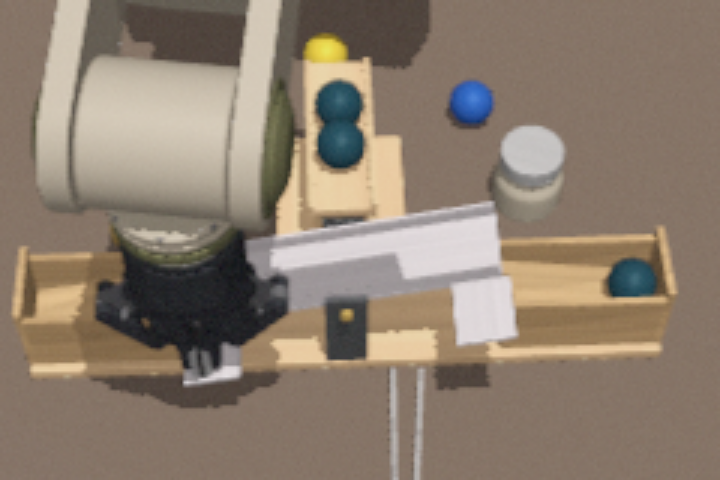

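Call:
play_rows(commands=[{"grip": 1,"x": 0,"y": 0,"z": -0.01,"rx": 0,"ry": 0,"rz": 0},{"grip": 1,"x": 0,"y": 0,"z": -0.04,"rx": 0,"ry": 0,"rz": 0},{"grip": 1,"x": 0,"y": 0,"z": -0.04,"rx": 0,"ry": 0,"rz": 0},{"grip": 1,"x": 0,"y": 0,"z": -0.04,"rx": 0,"ry": 0,"rz": 0},{"grip": 1,"x": 0.045,"y": 0.02,"z": 0,"rx": 0,"ry": 0,"rz": 0},{"grip": 1,"x": 0.045,"y": 0.02,"z": 0,"rx": 0,"ry": 0,"rz": 0},{"grip": 1,"x": 0.045,"y": 0.02,"z": 0,"rx": 0,"ry": 0,"rz": 0},{"grip": 1,"x": 0.045,"y": 0.02,"z": 0,"rx": 0,"ry": 0,"rz": 0},{"grip": 1,"x": 0.045,"y": 0.02,"z": 0,"rx": 0,"ry": 0,"rz": 0},{"grip": 1,"x": 0,"y": 0,"z": 0.03,"rx": 0,"ry": 0,"rz": 0},{"grip": 1,"x": 0,"y": 0,"z": 0.02,"rx": 0,"ry": 0,"rz": 0},{"grip": 1,"x": 0,"y": 0,"z": 0,"rx": 0,"ry": 0,"rz": 0}])

```text
time_s: 7.92
position: [0.4368, 0.0312, 0.1558]
tool_rot: [[-0.979, 0.204, -0.002], [0.204, 0.979, 0.0], [0.002, -0.0, -1.0]]
ft_force: [0.0, -0.8, 1.6]
grip_width: -0.0
```

```bash
python3 - <<'E'
from h import *
st(); im,W=tilt("scene"); im2,W2=tilt("top")
cv2.imwrite("pics/s5.png",cv2.resize(im["color"][160:320,200:440],None,fx=3,fy=3))
cv2.imwrite("pics/t5.png",cv2.resize(im2["color"][140:340,200:440],None,fx=3,fy=3))
cv2.imwrite("pics/w5.png",optics.get_image("wrist")["color"])
E
```

```text
t 7.92 world [0.4368 0.0312 0.1558] sorterxy [-0.1632  0.    ] z 0.1558 tip 0.1418 F [ 0.04 -0.77  1.6 ] w -0.0
xax yaw err -0.01 zax [-0.002  0.    -1.   ]
scene L tilt 0.225 411 res 0.0016
scene all tilt 0.2206 735 res 0.0016
ltab z 0.10580814215210599
top L tilt 0.2191 457 res 0.0025
top all tilt 0.2233 1188 res 0.0025
ltab z 0.1062756596926413
```

View pics/s5.png

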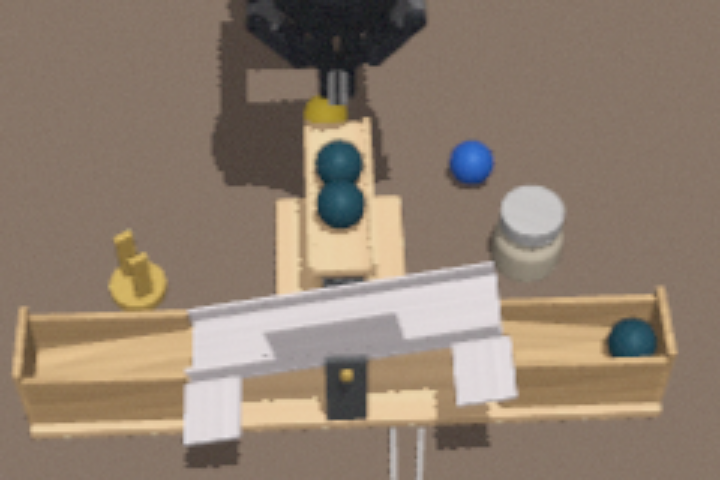

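View pics/w5.png

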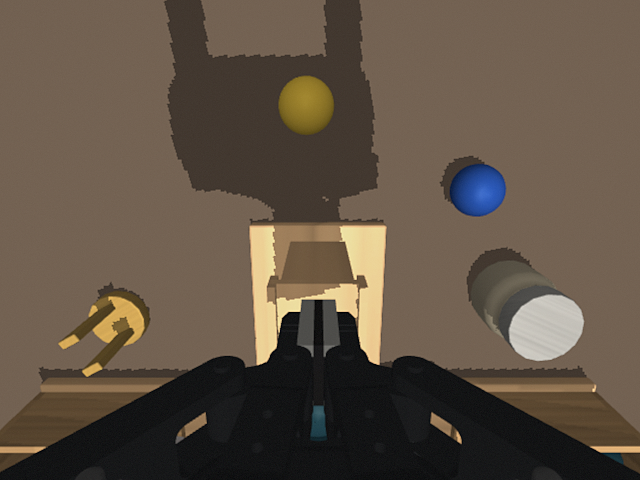

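Call:
play_rows(commands=[{"grip": 1,"x": 0,"y": 0,"z": 0.012,"rx": 0,"ry": 0,"rz": 0},{"grip": 1,"x": 0,"y": 0,"z": 0.01,"rx": 0,"ry": 0,"rz": 0},{"grip": 1,"x": -0.006,"y": 0,"z": 0,"rx": 0,"ry": 0,"rz": 0},{"grip": 1,"x": -0.006,"y": 0,"z": 0,"rx": 0,"ry": 0,"rz": 0},{"grip": 1,"x": -0.006,"y": 0,"z": 0,"rx": 0,"ry": 0,"rz": 0},{"grip": 1,"x": -0.005,"y": 0,"z": 0,"rx": 0,"ry": 0,"rz": 0},{"grip": 1,"x": -0.005,"y": 0,"z": 0,"rx": 0,"ry": 0,"rz": 0},{"grip": 1,"x": -0.005,"y": 0,"z": 0,"rx": 0,"ry": 0,"rz": 0},{"grip": 1,"x": -0.005,"y": 0,"z": 0,"rx": 0,"ry": 0,"rz": 0},{"grip": 1,"x": 0,"y": 0,"z": 0,"rx": 0,"ry": 0,"rz": 0}])

```text
time_s: 9.32
position: [0.4748, 0.0233, 0.1343]
tool_rot: [[-0.979, 0.204, 0.0], [0.204, 0.979, -0.0], [-0.0, -0.0, -1.0]]
ft_force: [-0.4, -0.1, 0.0]
grip_width: -0.0003
```

```bash
python3 - <<'E'
from h import *
st(); im,W=tilt("scene")
cv2.imwrite("pics/s6.png",cv2.resize(im["color"][160:320,200:440],None,fx=3,fy=3))
E
```

```text
t 9.32 world [0.4748 0.0233 0.1343] sorterxy [-0.1244 -0.    ] z 0.1343 tip 0.1203 F [-0.43 -0.14  0.04] w -0.0003
xax yaw err -0.02 zax [ 0. -0. -1.]
scene L tilt 0.2132 420 res 0.0015
scene all tilt 0.2199 739 res 0.0016
ltab z 0.10618505592606453
```

View pics/s6.png

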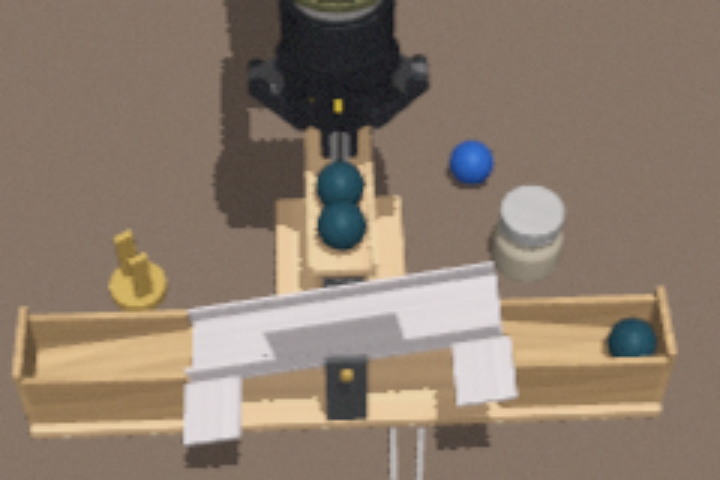

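Call:
play_rows(commands=[{"grip": 1,"x": -0.005,"y": 0,"z": 0,"rx": 0,"ry": 0,"rz": 0},{"grip": 1,"x": -0.005,"y": 0,"z": 0,"rx": 0,"ry": 0,"rz": 0},{"grip": 1,"x": -0.005,"y": 0,"z": 0,"rx": 0,"ry": 0,"rz": 0},{"grip": 1,"x": -0.005,"y": 0,"z": 0,"rx": 0,"ry": 0,"rz": 0},{"grip": 1,"x": -0.005,"y": 0,"z": 0,"rx": 0,"ry": 0,"rz": 0},{"grip": 1,"x": -0.005,"y": 0,"z": 0,"rx": 0,"ry": 0,"rz": 0},{"grip": 1,"x": -0.004,"y": 0,"z": 0,"rx": 0,"ry": 0,"rz": 0},{"grip": 1,"x": 0,"y": 0,"z": 0,"rx": 0,"ry": 0,"rz": 0},{"grip": 1,"x": 0,"y": 0,"z": 0,"rx": 0,"ry": 0,"rz": 0}])

```text
time_s: 10.5
position: [0.5077, 0.0165, 0.1343]
tool_rot: [[-0.979, 0.204, -0.0], [0.204, 0.979, 0.0], [0.0, -0.0, -1.0]]
ft_force: [0.1, -0.7, 0.8]
grip_width: -0.0003
```

```bash
python3 - <<'E'
from h import *
st(); im,W=tilt("scene")
cv2.imwrite("pics/s7.png",cv2.resize(im["color"][160:320,200:440],None,fx=3,fy=3))
E
```

```text
t 10.5 world [0.5077 0.0165 0.1343] sorterxy [-0.0908  0.    ] z 0.1343 tip 0.1203 F [ 0.12 -0.73  0.84] w -0.0003
xax yaw err -0.01 zax [-0.  0. -1.]
scene L tilt 0.2207 411 res 0.0016
scene all tilt 0.17 771 res 0.0107
ltab z 0.10600189704323637
```

View pics/s7.png

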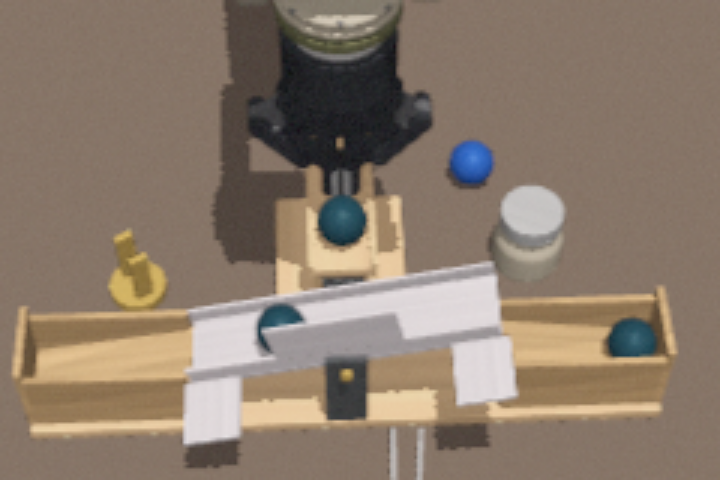

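Call:
play_rows(commands=[{"grip": 1,"x": 0,"y": 0,"z": 0,"rx": 0,"ry": 0,"rz": 0},{"grip": 1,"x": 0,"y": 0,"z": 0,"rx": 0,"ry": 0,"rz": 0},{"grip": 1,"x": 0,"y": 0,"z": 0,"rx": 0,"ry": 0,"rz": 0},{"grip": 1,"x": 0,"y": 0,"z": 0,"rx": 0,"ry": 0,"rz": 0},{"grip": 1,"x": 0,"y": 0,"z": 0,"rx": 0,"ry": 0,"rz": 0},{"grip": 1,"x": 0,"y": 0,"z": 0,"rx": 0,"ry": 0,"rz": 0},{"grip": 1,"x": -0.005,"y": 0,"z": 0,"rx": 0,"ry": 0,"rz": 0},{"grip": 1,"x": -0.005,"y": 0,"z": 0,"rx": 0,"ry": 0,"rz": 0},{"grip": 1,"x": -0.005,"y": 0,"z": 0,"rx": 0,"ry": 0,"rz": 0},{"grip": 1,"x": -0.005,"y": 0,"z": 0,"rx": 0,"ry": 0,"rz": 0},{"grip": 1,"x": 0,"y": 0,"z": 0,"rx": 0,"ry": 0,"rz": 0}])

```text
time_s: 11.92
position: [0.5277, 0.0123, 0.1342]
tool_rot: [[-0.979, 0.204, 0.0], [0.204, 0.979, -0.0], [-0.0, -0.0, -1.0]]
ft_force: [0.1, 0.4, 0.2]
grip_width: -0.0003
```

```bash
python3 - <<'E'
from h import *
st(); im,W=tilt("scene")
cv2.imwrite("pics/s8.png",cv2.resize(im["color"][160:320,200:440],None,fx=3,fy=3))
E
```

```text
t 11.93 world [0.5277 0.0123 0.1342] sorterxy [-0.0703 -0.    ] z 0.1342 tip 0.1202 F [0.08 0.37 0.24] w -0.0003
xax yaw err -0.02 zax [ 0. -0. -1.]
scene L tilt 0.2172 415 res 0.0016
scene all tilt 0.2202 735 res 0.0016
ltab z 0.10619854632139059
```

View pics/s8.png

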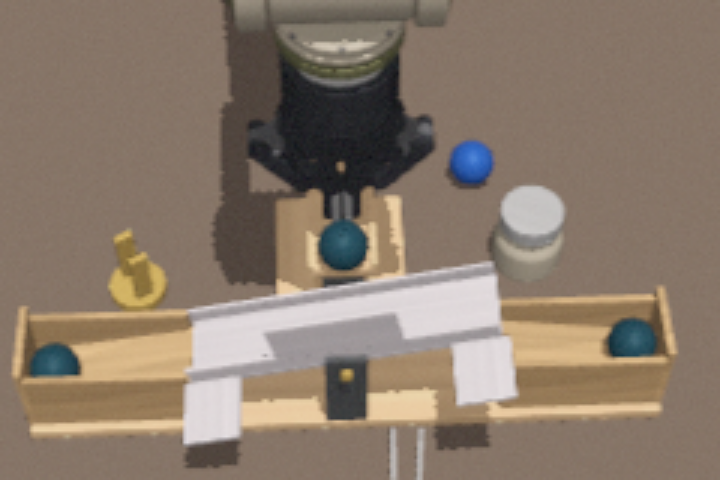

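Call:
play_rows(commands=[{"grip": 1,"x": -0.005,"y": 0,"z": 0,"rx": 0,"ry": 0,"rz": 0},{"grip": 1,"x": -0.005,"y": 0,"z": 0,"rx": 0,"ry": 0,"rz": 0},{"grip": 1,"x": -0.004,"y": 0,"z": 0,"rx": 0,"ry": 0,"rz": 0},{"grip": 1,"x": 0,"y": 0,"z": 0,"rx": 0,"ry": 0,"rz": 0}])

```text
time_s: 12.48
position: [0.5414, 0.0095, 0.1343]
tool_rot: [[-0.979, 0.204, 0.0], [0.204, 0.979, -0.0], [-0.0, -0.0, -1.0]]
ft_force: [-0.2, 0.5, 0.1]
grip_width: 0.0001
```

```bash
python3 - <<'E'
from h import *
st(); im,W=tilt("scene")
cv2.imwrite("pics/s9.png",cv2.resize(im["color"][160:320,200:440],None,fx=3,fy=3))
E
```

```text
t 12.47 world [0.5414 0.0095 0.1343] sorterxy [-0.0564 -0.    ] z 0.1343 tip 0.1203 F [-0.18  0.54  0.14] w 0.0001
xax yaw err -0.02 zax [ 0. -0. -1.]
scene L tilt 0.2265 419 res 0.0017
scene all tilt 0.2058 788 res 0.0106
ltab z 0.10604373338206075
```

View pics/s9.png

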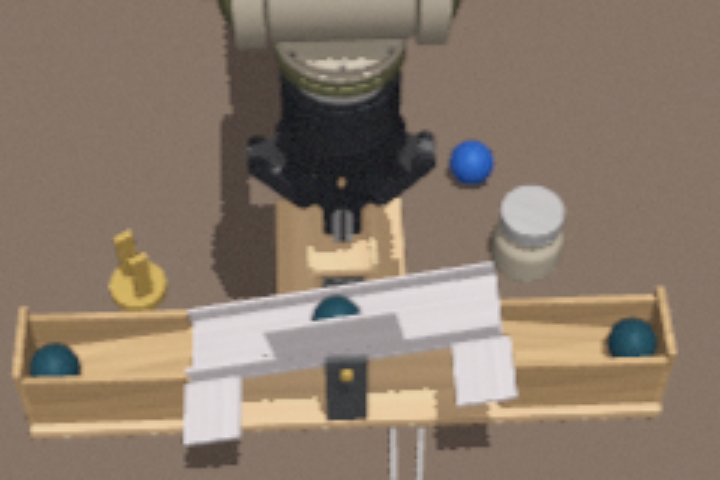

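Marble b is on the gate. Back off and up.

Call:
play_rows(commands=[{"grip": 1,"x": 0.01,"y": 0,"z": 0,"rx": 0,"ry": 0,"rz": 0},{"grip": 1,"x": 0.01,"y": 0,"z": -0.03,"rx": 0,"ry": 0,"rz": 0},{"grip": 1,"x": 0.03,"y": 0,"z": -0.04,"rx": 0,"ry": 0,"rz": 0},{"grip": 1,"x": 0.03,"y": 0,"z": -0.03,"rx": 0,"ry": 0,"rz": 0},{"grip": 1,"x": 0,"y": 0,"z": 0,"rx": 0,"ry": 0,"rz": 0},{"grip": 1,"x": 0,"y": 0,"z": 0,"rx": 0,"ry": 0,"rz": 0},{"grip": 1,"x": 0,"y": 0,"z": 0,"rx": 0,"ry": 0,"rz": 0},{"grip": 1,"x": 0,"y": 0,"z": 0,"rx": 0,"ry": 0,"rz": 0},{"grip": 1,"x": 0,"y": 0,"z": 0,"rx": 0,"ry": 0,"rz": 0},{"grip": 1,"x": 0,"y": 0,"z": 0,"rx": 0,"ry": 0,"rz": 0},{"grip": 1,"x": 0,"y": 0,"z": 0,"rx": 0,"ry": 0,"rz": 0},{"grip": 1,"x": 0,"y": 0,"z": 0,"rx": 0,"ry": 0,"rz": 0}])

```text
time_s: 14.02
position: [0.4628, 0.0258, 0.2343]
tool_rot: [[-0.979, 0.204, 0.0], [0.204, 0.979, 0.0], [-0.0, 0.0, -1.0]]
ft_force: [-0.3, 0.7, -0.1]
grip_width: 0.0003
```

```bash
python3 - <<'E'
from h import *
st()
for k in range(2):
    im,W=tilt("scene" )
    im,W,o=cloud("scene")
    c,s=np.cos(YAW),np.sin(YAW);L=(W[...,:2]-O)@np.array([[c,-s],[s,c]])
    m=(abs(L[...,0])<.03)&(L[...,1]<-.11)&(L[...,1]>-.24)&(im["color"].max(-1)<85)&(W[...,2]>.035)
    n,lab,stt,cen=cv2.connectedComponentsWithStats(m.astype(np.uint8))
    for i in range(1,n):
        if stt[i,4]>20: print(stt[i],np.median(L[lab==i],0).round(4),np.median(W[lab==i][:,2]).round(4))
cv2.imwrite("pics/s10.png",cv2.resize(im["color"][160:320,200:440],None,fx=3,fy=3))
cv2.imwrite("pics/s10b.png",im["color"])
E
```

```text
t 14.03 world [0.4628 0.0258 0.2343] sorterxy [-0.1367  0.    ] z 0.2343 tip 0.2203 F [-0.31  0.68 -0.07] w 0.0003
xax yaw err -0.02 zax [ 0.  0. -1.]
scene L tilt 0.2183 411 res 0.0017
scene all tilt 0.2195 731 res 0.0017
ltab z 0.10611159803538112
[237 273   6  11  26] [ 0.0087 -0.1589] 0.0641
[209 274  21  11  67] [ 0.0085 -0.1957] 0.0622
scene L tilt 0.2193 415 res 0.0017
scene all tilt 0.2209 733 res 0.0017
ltab z 0.10590812461941679
[234 272   9  12  30] [ 0.0064 -0.1591] 0.0653
[209 275  22  11  68] [ 0.0098 -0.1955] 0.0622
```

View pics/s10.png

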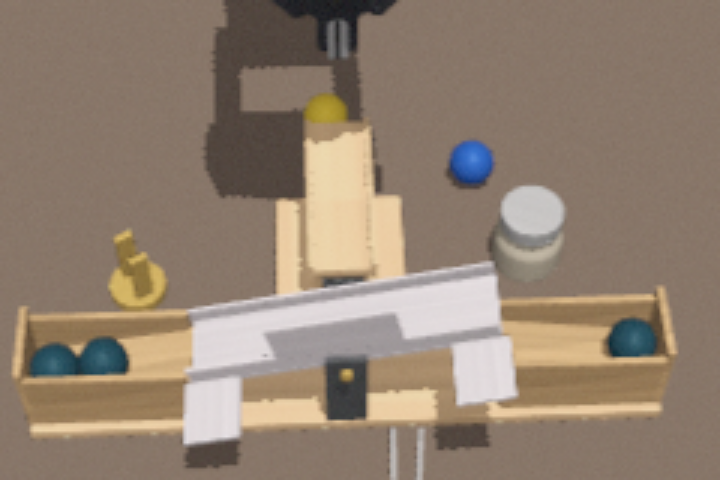

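View pics/s10b.png

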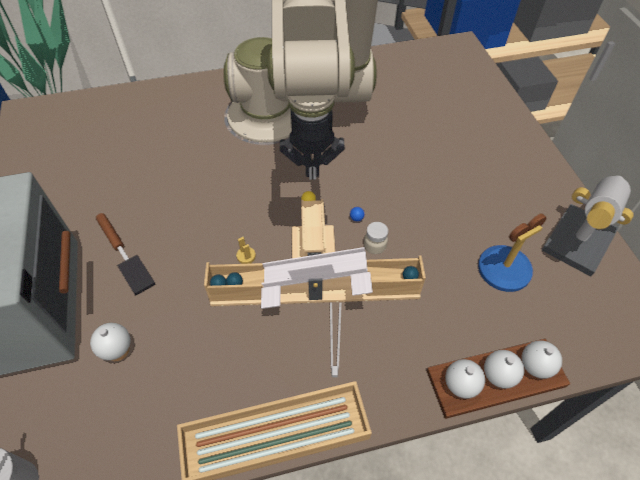

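Call:
play_rows(commands=[{"grip": 1,"x": 0,"y": 0,"z": 0,"rx": 0,"ry": 0,"rz": 0},{"grip": 1,"x": 0,"y": 0,"z": 0,"rx": 0,"ry": 0,"rz": 0},{"grip": 1,"x": 0,"y": 0,"z": 0,"rx": 0,"ry": 0,"rz": 0},{"grip": 1,"x": 0,"y": 0,"z": 0,"rx": 0,"ry": 0,"rz": 0},{"grip": 1,"x": 0,"y": 0,"z": 0,"rx": 0,"ry": 0,"rz": 0},{"grip": 1,"x": 0,"y": 0,"z": 0,"rx": 0,"ry": 0,"rz": 0},{"grip": 1,"x": 0,"y": 0,"z": 0,"rx": 0,"ry": 0,"rz": 0},{"grip": 1,"x": 0,"y": 0,"z": 0,"rx": 0,"ry": 0,"rz": 0},{"grip": 1,"x": 0,"y": 0,"z": 0,"rx": 0,"ry": 0,"rz": 0},{"grip": 1,"x": 0,"y": 0,"z": 0,"rx": 0,"ry": 0,"rz": 0},{"grip": 1,"x": 0,"y": 0,"z": 0,"rx": 0,"ry": 0,"rz": 0},{"grip": 1,"x": 0,"y": 0,"z": 0,"rx": 0,"ry": 0,"rz": 0}])

```text
time_s: 15.72
position: [0.4628, 0.0258, 0.2343]
tool_rot: [[-0.979, 0.204, 0.0], [0.204, 0.979, -0.0], [-0.0, -0.0, -1.0]]
ft_force: [-0.5, 0.3, -0.5]
grip_width: -0.0004
```

```bash
python3 - <<'E'
from h import *
st()
c,s=np.cos(YAW),np.sin(YAW);R=np.array([[c,-s],[s,c]])
P=[]
for k in range(4):
    im,W,o=cloud("top"); L=(W[...,:2]-O)@R
    row=[]
    for y in (-.207,-.171):
        m=(abs(L[...,0])<.03)&(abs(L[...,1]-y)<.018)&(W[...,2]>.048)&(im["color"].max(-1)<110)
        p=np.c_[L[m],W[m][:,2]]
        r=least_squares(lambda q:np.linalg.norm(p-q,axis=1)-.018,[0,y,.05],loss="soft_l1",f_scale=.002)
        row.append(r.x.round(4).tolist())
    print(row)
cv2.imwrite("pics/t11.png",cv2.resize(im["color"][140:340,200:440],None,fx=3,fy=3))
order.close_job()
E
```

```text
t 15.72 world [0.4628 0.0258 0.2343] sorterxy [-0.1367  0.    ] z 0.2343 tip 0.2203 F [-0.51  0.31 -0.54] w -0.0004
xax yaw err -0.01 zax [ 0. -0. -1.]
[[0.0044, -0.2054, 0.0511], [0.0045, -0.1695, 0.0576]]
[[0.0045, -0.2048, 0.0515], [0.0042, -0.1696, 0.0569]]
[[0.0042, -0.2048, 0.0508], [0.0042, -0.1697, 0.0574]]
[[0.0047, -0.205, 0.051], [0.0046, -0.1694, 0.0571]]
the job is handed in; nothing more can be done
```

View pics/t11.png

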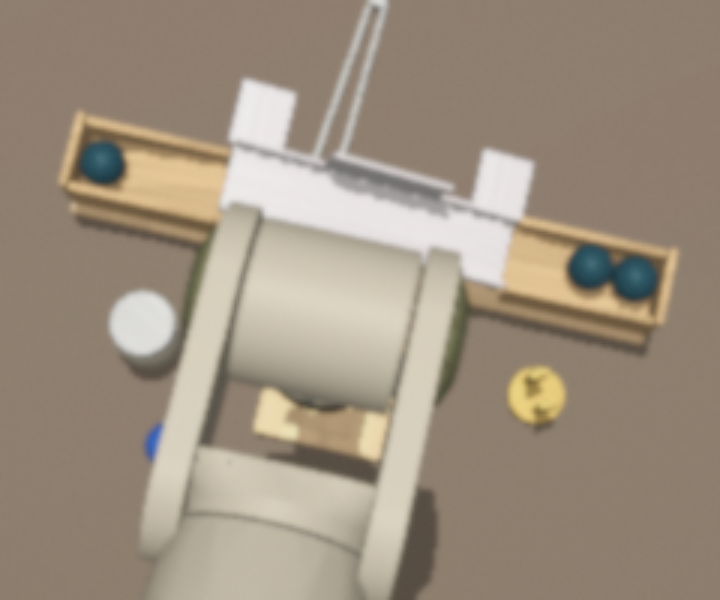

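The job is done and handed in at about 16 s. I pressed the right tab down with the shut fingertips until the gate reached its stop at about 11 N. Then I pushed the two dark marbles off the rail end one after the other, and both rolled over the gate into the right-hand chute by themselves.

The last checks agreed with what was asked:
- **Gate:** the tilt was about +0.22 rad, both before the push (marbles still on the rail) and after it.
- **Marbles:** they lie at sorter y of about -205 and -170 mm, x of about +4 mm, with centres at z of about 51 and 57 mm. Four pictures in a row showed no movement.
- **Other things:** the sorted marble and the bystanders looked unmoved in the pictures; I did not measure their positions again.
- **Arm:** it was clear of everything, with the fingertips at z of about 220 mm.

The scene and top cameras disagreed by about 4.5 mm in y on where the sorter stands. I used their mean, and the wrist camera confirmed it.

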